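# Lock the welding positioner's spindle with its set screw

### The job

Lock the spindle of the blue hand-cranked welding positioner: turn its crank until the flat on the spindle squarely faces the set screw (crank arm straight up), then tighten the set screw down onto the flat with the red-handled 14 mm T-key, firmly but not too hard (about 0.25 N m), without ramming or wrenching the key. Put that key back upright and fully home in its hole in the stand, and leave the other keys and everything else on the bench where they are.

Things in the scene. Friction and masses are not known exactly. Their poses are not given: they have to be found in the camera images.
- positioner: hand-cranked bench welding positioner, painted blue, bolted down: base plate 150 x 170 mm, bearing barrel (radius 32 mm), on top of it a round boss (54 mm across, top at 149 mm) that holds the set screw. Origin: centre of its underside, straight below the set screw; z up; y parallel to the spindle axis, which lies 100 mm up. Faceplate with green work at the +y end, crank at the -y end.
- spindle: turning spindle, 40 mm thick, with faceplate (150 mm), green cylinder shell and crank. Origin: on its axis, straight below the set screw. It turns about its y axis (the positioner's y). Its z axis is the way its flat faces; the crank arm and its yellow line point the same way. At the start the arm leans 0.5 to 1.3 rad to the positioner's -x side. It stays where left (0.3 N m of drag).
- spindle_axis (a point): the spindle's origin again. The flat is ground into the spindle under the set screw, 0.8 to 3.1 mm deep (worn and reground, not to be seen from outside) and at least 11 mm wide; it squarely faces the set screw when the crank arm stands straight up.
- crank_handle (a point): middle of the black revolving crank handle, a level bar 22 mm thick and 64 mm long, parallel to the spindle axis, 65 mm from that axis, 128 mm from the set screw's axis towards the positioner's -y. It spins freely on its pin.
- set_screw: steel set screw with a hex socket, upright in the boss. Origin: centre of the socket's mouth, 150 mm above the table (up to 0.2 mm more at the start); z up. Socket: 14.8 mm across flats, 15 mm deep, top 3 mm countersunk to about 20 mm; its flats face along its x axis and every 60 degrees from there. Clockwise seen from above tightens; it sinks 10 mm per turn (steep two-start thread).
- screw_point (a point): the set screw's 9 mm point, at the start just clear of the round spindle. Over the flat it turns nearly free (drag 0.03 to 0.07 N m) for 0.5 to 2.1 rad until it meets the flat, then the torque at the key climbs by some 0.2 to 0.3 N m per rad. 0.2 to 0.3 N m is firm, above 0.35 N m the flat is damaged. On the round it stops after at most 0.2 rad. It stays tight when the key is drawn off.
- key_14: T-handle hex key with the red handle, the one that fits. Origin: centre of its tip; z up along the shank. Mass 0.25 to 0.42 kg. It starts upright in one of the stand's holes, its x axis (handle) along the stand's x axis. Hex 24 mm long above a 10 mm pilot 2.5 mm long, then a round shank 16 mm thick.
- key_14_tip (a point): centre of the red key's tip. Hex 14 mm across flats, 17 across corners; its flats face along the key's x axis and every 60 degrees. It enters the socket when its x axis is a multiple of 60 degrees from the screw's, with about 6 degrees of play, and stays standing in the socket if let go.
- key_14_handle (a point): centre of the red key's handle, 125 mm above the tip: a bar along the key's x axis, 96 mm long, 20 mm wide (y) and 26 mm high.
- key_8: like key_14 but 8 mm hex, yellow handle; a bystander in the stand.
- key_10: like key_14 but 10 mm hex, blue handle; a bystander in the stand.
- key_stand: grey steel block, 60 x 215 mm and 50 mm high, fixed to the bench, with three upright holes 20 mm wide and 42 mm deep in a row along its y axis at y = -75, 0 and +75 mm; a key standing fully home has its tip 8 mm above the table. Origin: centre of its underside. Which key stands in which hole varies.
- magnet_square: red magnetic welding square, 105 mm, lying flat; a bystander. Origin: underside.
- flange_disc: blue-grey steel disc, 124 mm across, 6 mm thick, lying flat; a bystander. Origin: centre of its underside.
- tube_offcut: square tube offcut standing on end, 60 x 60 mm, 75 mm high; a bystander. Origin: centre of its underside.
- hammer: hammer lying on the bench; a bystander. Origin: underside.
- wire_brush: wire brush lying on the bench; a bystander. Origin: underside.
- angle_offcut: angle-iron offcut, 120 mm long, 40 mm wide and high; a bystander. Origin: underside.
Things that resemble listed ones, but are neither listed nor needed, are in the scene too. What is shaped like the key_14 but green or turquoise is not meant.

How it is judged:
By the outcome, as a careful person would: the job done as asked, in the order asked, and still so for the second after the job is handed in, with the robot touching nothing.
It also fails if it takes over 72 s, if anything falls off the work surface, if the arm or the gripper's body presses on something with over 40 N, if the wrist force passes 120 N, or if a joint passes its speed limit or range.

### The arm

A 6-joint arm with a two-finger parallel gripper is mounted at the origin on the work surface. World frame = base frame: x ahead of the robot, y to its left, z up, the work surface at z = 0. Lengths are in m, angles in rad, forces in N, time in s.
With the tool pointing down it reaches from about 0.25 to 0.725 m from the base axis. Payload 4 kg.
Tool frame: the origin (TCP) lies on the centre line of the jaws, within the pads' length; the fingertips stand 17 mm ahead of it and the grasp point (between the pads) lies 2 mm behind it; z points along the fingers, y is the line along which they close (so a half turn about z gives the same grasp; the last joint's range is limited). The gripper opens to 85 mm and grips with 20 to 120 N. Pads are 22 mm wide; open, the fingers measure 114 mm over their backs; the gripper's body (76 mm by 85 mm) begins 54 mm behind the grasp point. The pads swing forward as they close: fully open they stand 13 mm farther back than shut.
Start: joints at [1.303, 0.241, 0.005, 1.335, 0, 1.571], TCP at [0.132, 0.482, 0.248] pointing down, gripper open.
Joint ranges: [-2.72, 2.72], [-1.05, 1.87], [-1.09, 1.28], [-1.99, 2.15], [-1.42, 1.44], [-3.14, 3.14]. Speed limits (rad/s): [2.79, 2.79, 3.14, 3.14, 3.14, 3.14].

### API

Orientations are given as a unit quaternion [x, y, z, w].
In Python, from workcell import get_obs, imaging, order gives the robot as it stands.
- The arm moves only by the tool apply_moves, never from a script. Its argument "targets" is a list that holds one entry, the list of rows, each a list of 5 numbers: the shift along the world's x, y, z in units of 40 mm (1.0 is 40 mm), then the turn about the world's z in degrees, then the gripper command: -1 is shut, 1 is fully open, values between are in proportion. In form: [[[dx, dy, dz, turn, fingers], ...]]. A call has 1 to 8 rows; each row shifts and turns the commanded pose from where the row before left it; what a row does not reach is not made up. A row lasts 1/12 s, in which the tool goes at most 41.7 mm and 7.16 degrees, less where a joint would pass 70% of its speed; a pose out of reach is approached as far as the arm can. A call is refused whole if a number of a shift passes 1 or a number of a turn 7.16, either way. A call with a gripper value outside its range is refused whole. The fingers move at their own pace and stop on an object; the grip force is fixed at half the most. Time passes only in rows, so rows that do not move let the fingers close. It gives the time, the measured TCP pose, the force, the opening and the grip force at its end, in the units of the state.
- get_obs(): the state, without advancing time (a new reading comes with each control period).
- imaging.camera(name): name is "scene" or "top" or "wrist"; returns (picture, depth): 420x560x3 uint8, blue, green, red; 420x560 float32, m along the optical axis (not along the pixel's ray), 0 where there is no reading.
- imaging.get_calibration(name): a dict with "camera_matrix" (3x3 intrinsics, pixels), "eye" and "rotation" of the camera in the world; the wrist camera has in their place "hand_eye" (4x4, takes a point from camera to tool coordinates, whose origin is the TCP and whose axes are the flange's). Camera axes: x right, y down, z forward; pixel columns grow to the right and rows downward; lengths in m; the calibration is good to about 2 mm. A picture is of the moment at which its call begins: read the wrist's pose just before it. get_calibration takes no time and is no camera call.
- order.job_done(): hands the job in; it is judged then, once.
The state is a dict: "clock": time; "joint_pos": joint angles; "joint_vel": joint speeds; "tau": joint torques, N m; "eef_pos": TCP position; "tool_rot": TCP orientation; "ft_force": force on the tool from outside, world axes, zero at the start; "ft_torque": the same for the moment, N m; "grip_width": finger opening in m; "grasp_force": force on a finger pad.
Only numpy, scipy, OpenCV 4.12 (cv2) and the standard library are available. Lean on these libraries where they do the work, as an engineer would, in place of code of your own. Each camera call takes 0.05 s, during which the arm holds its last target. There are 200 camera calls.

## Working session

There is one attempt and no reset: what is moved stays moved. The work goes in short steps, Python scripts to look and compute and a tool call to move; the robot and the scene stay as the last step left them, time stands still between calls to the robot, and variables do not carry over. Pictures are saved under pics/ and viewed, at most 13 in all, crops included, and the job is handed in when it is done.

Besides the shell and the picture viewer there is one more tool, called after ">>>" by a JSON object that holds its "name" and its "arguments". apply_moves: Moves the arm, as the interface text tells. Its arguments: {"type":"object","properties":{"targets":{"type":"array","items":{"type":"array","items":{"type":"array","items":{"type":"number"}}}}},"required":["targets"]}

```bash
mkdir -p pics; ls
cat > h.py <<'E'
import numpy as np,cv2
from workcell import get_obs,imaging,order
from scipy.spatial.transform import Rotation as R
def cam(n):
    o=get_obs(); im,d=imaging.camera(n); c=imaging.get_calibration(n); K=np.array(c['camera_matrix'])
    if n=='wrist':
        T=np.eye(4);T[:3,:3]=R.from_quat(o['tool_rot']).as_matrix();T[:3,3]=o['eef_pos']
        M=T@np.array(c['hand_eye']); return im,d,K,M[:3,:3],M[:3,3]
    return im,d,K,np.array(c['rotation']),np.array(c['eye'])
def rays(K,Rm,uv):
    uv=np.atleast_2d(uv).astype(float); r=np.c_[uv,np.ones(len(uv))]@np.linalg.inv(K).T
    return r@Rm.T
def onplane(K,Rm,e,uv,z):
    r=rays(K,Rm,uv); return e+r*((z-e[2])/r[:,2])[:,None]
def cloud(d,K,Rm,e):
    v,u=np.indices(d.shape); r=rays(K,Rm,np.c_[u.ravel(),v.ravel()])
    return (e+r*d.ravel()[:,None]).reshape(*d.shape,3)
E
python3 - <<'E'
from h import *
for n in ['scene','top']:
    im,d,K,Rm,e=cam(n); cv2.imwrite(f'pics/{n}0.png',im); print(n,K.tolist(),Rm.round(3).tolist(),e); np.savez(f'{n}0.npz',im=im,d=d,K=K,R=Rm,e=e)
o=get_obs();print(o); print(imaging.get_calibration('wrist'))
E
```

```text
pics
scene [[529.6127578109867, 0.0, 269.8367087465682], [0.0, 529.6127578109867, 215.8283474558863], [0.0, 0.0, 1.0]] [0.485, 0.737, -0.392, -0.261] [1.68482126 0.44263354 0.93438499]
top [[463.4418154433468, 0.0, 278.3698270246117], [0.0, 463.4418154433468, 211.3323826713793], [0.0, 0.0, 1.0]] [0.713, -0.7, 0.03, -0.034] [ 0.42026783 -0.04377398  1.48998753]
{'clock': 0.1, 'joint_pos': array([1.30301187e+00, 2.41346625e-01, 3.83786059e-03, 1.33520540e+00,
       2.02928256e-06, 1.57077758e+00]), 'joint_vel': array([ 0.0021123 ,  0.00034965,  0.00145419, -0.00103763,  0.0005605 ,
        0.00095755]), 'tau': array([-1.26742425e-04, -3.73138690e+01,  2.53009397e+01,  1.08878923e-02,
       -5.10069469e-05,  1.70034994e-06]), 'eef_pos': array([0.1321528 , 0.48165361, 0.24748942]), 'tool_rot': array([ 1.33483189e-01,  9.91050614e-01, -9.50197835e-04, -1.29022726e-04]), 'ft_force': array([-0.16891376, -0.26798918,  0.08726149]), 'ft_torque': array([ 0.01521277, -0.0107159 ,  0.02017975]), 'grasp_force': 0.0, 'grip_width': 0.0856430975583538}
{'camera_matrix': array([[321.42165903,   0.        , 276.96639521],
       [  0.        , 321.42165903, 209.19799889],
       [  0.        ,   0.        ,   1.        ]]), 'hand_eye': array([[-3.62331409e-04, -9.58205220e-01, -2.86081500e-01,
         7.36290329e-02],
       [ 9.99999191e-01, -6.96046307e-04,  1.06481576e-03,
        -9.56563391e-04],
       [-1.21943799e-03, -2.86080882e-01,  9.58204697e-01,
        -1.26637386e-01],
       [ 0.00000000e+00,  0.00000000e+00,  0.00000000e+00,
         1.00000000e+00]])}
```

View pics/scene0.png

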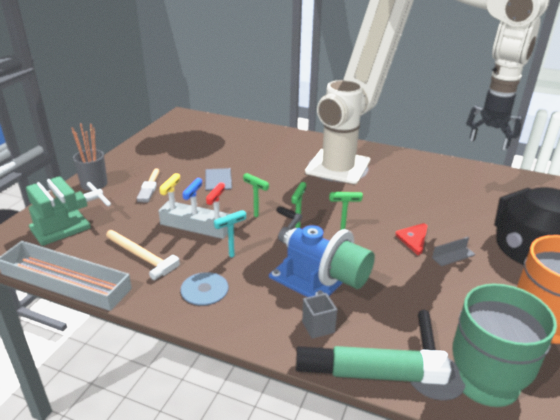

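View pics/top0.png

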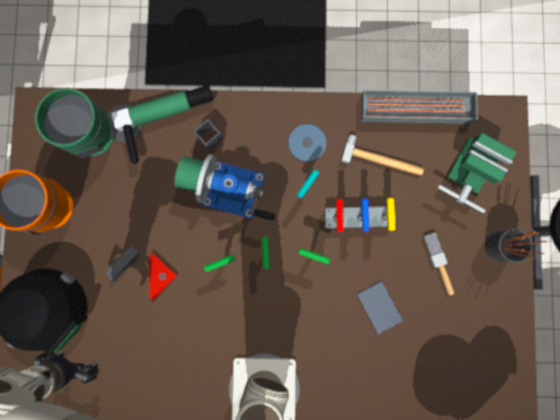

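The scene view shows the blue positioner (315,255) with the crank at (290,215), and the stand at (197,215). The top view shows the red-handled key at (340,215) in the stand and the set screw at (228,183). Lookalikes are turquoise at (308,183) and green at (266,252), (218,264) and (314,256). Only the key at top (340,215) / scene (215,193) has a red handle and stands in the stand, so it is key_14.

```bash
sed -i "s/np.array(c\['rotation'\])/rot(c['rotation'])/" h.py
cat >> h.py <<'E'
def rot(q):
    q=np.array(q); return q if q.shape==(3,3) else R.from_quat(q).as_matrix()
def blobs(mask,amin=40):
    n,l,s,c=cv2.connectedComponentsWithStats(mask.astype(np.uint8)); return [(l==i) for i in range(1,n) if s[i,4]>=amin]
E
python3 - <<'E'
from h import *
f=np.load('top0.npz'); im,d,K,e=f['im'],f['d'],f['K'],f['e']; Rm=rot(f['R'])
P=cloud(d,K,Rm,e); hsv=cv2.cvtColor(im,cv2.COLOR_BGR2HSV); H,S,V=hsv[...,0],hsv[...,1],hsv[...,2]
cols={'red':((H<6)|(H>174)),'yellow':(H>24)&(H<34),'blue':(H>104)&(H<125),'green':(H>45)&(H<80),'turq':(H>84)&(H<97)}
for n,m in cols.items():
    for b in blobs(m&(S>150)&(V>70),40):
        v,u=np.nonzero(b); z=P[b][:,2]; zt=np.percentile(z,80); q=P[b]; q=q[abs(q[:,2]-zt)<.008]
        (c,wh,a)=cv2.minAreaRect(q[:,:2].astype(np.float32))
        print(n,(int(u.mean()),int(v.mean())),len(u),'ztop',zt.round(3),'c',np.round(c,4),np.round(wh,3),round(a,1))
# stand top, table
print('table',np.round(P[330,180],4),np.round(P[290,300],4))
v,u=np.nonzero((abs(P[...,2]-.05)<.004)); s=(u>315)&(u<405)&(v>195)&(v<240); q=P[v[s],u[s],:2].astype(np.float32)
print('stand',len(q),cv2.minAreaRect(q))
# spindle handle black
s=(u>0)
reg=np.zeros(d.shape,bool);reg[200:225,235:285]=1
b=reg&(V<60)&(P[...,2]>.08); q=P[b]; print('handle',len(q),q.mean(0),q[:,2].max(),cv2.minAreaRect(q[:,:2].astype(np.float32)))
cv2.imwrite('pics/c1.png',np.hstack([cv2.resize(im[140:240,160:290],None,fx=4,fy=4),cv2.resize(im[140:240,290:360],None,fx=4,fy=4)]))
E
```

```text
red (339, 214) 236 ztop 0.146 c [ 0.5353 -0.2127] [0.094 0.018] 2.6
red (158, 276) 765 ztop 0.018 c [0.34   0.3602] [0.106 0.105] 48.8
yellow (390, 213) 219 ztop 0.146 c [ 0.541  -0.3624] [0.094 0.02 ] 2.2
blue (231, 189) 1598 ztop 0.128 c [0.6226 0.1141] [0.104 0.053] 76.0
blue (364, 213) 216 ztop 0.147 c [ 0.5378 -0.2866] [0.091 0.021] 1.0
green (265, 252) 182 ztop 0.139 c [0.4223 0.0019] [0.09  0.017] 5.0
green (313, 255) 187 ztop 0.139 c [ 0.4153 -0.1393] [0.091 0.017] 71.4
green (218, 263) 182 ztop 0.14 c [0.389  0.1351] [0.018 0.091] 23.3
turq (307, 183) 199 ztop 0.139 c [ 0.6278 -0.1193] [0.018 0.093] 56.9
table [0.1739 0.2692 0.0043] [ 0.3054 -0.107  -0.0022]
stand 666 ((0.5381159782409668, -0.2882755398750305), (0.05981937795877457, 0.21399347484111786), 2.3788750171661377)
handle 162 [0.53251658 0.00736084 0.14011629] 1.489987529464744 ((0.4966803193092346, -0.01932624727487564), (0.15200337767601013, 0.0513925664126873), 36.4222412109375)
```

View pics/c1.png

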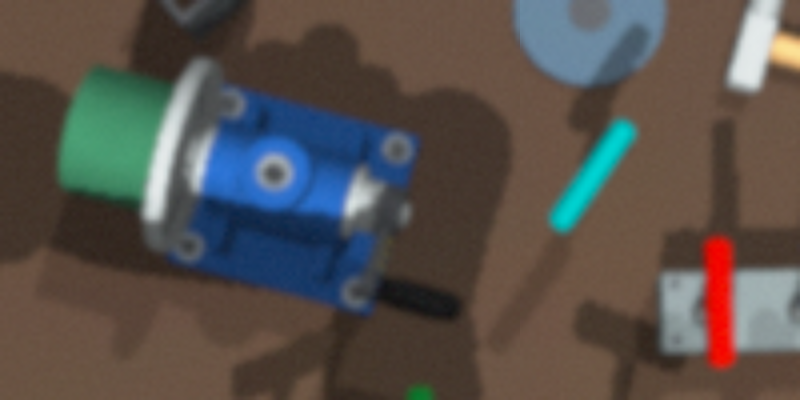

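The crop confirms the red handle at crop (720,300), in the stand's end hole. The screw mouth is at crop (274,173), which is top px (228.4,183.2). The black crank handle runs from crop (383,288) to (457,307).

Run:
```python
from h import *
f=np.load('top0.npz'); im,d,K,e=f['im'],f['d'],f['K'],f['e']; Rm=rot(f['R'])
P=cloud(d,K,Rm,e)
s=onplane(K,Rm,e,[228.4,183.2],.15)[0]; print('screw',s)
for z in (.117,.13,.15): print(z,onplane(K,Rm,e,[[160+383/4,140+288/4],[160+457/4,140+307/4],[265,214.3]],z).round(4).tolist())
# base plate edges (z~?) via blue low points
hsv=cv2.cvtColor(im,cv2.COLOR_BGR2HSV)
b=(hsv[...,0]>104)&(hsv[...,0]<125)&(hsv[...,1]>120)&(P[...,2]>.005)&(P[...,2]<.03); b[:,:185]=0;b[:,270:]=0;b[:160]=0
q=P[b]; print(len(q),np.median(q[:,2]),cv2.minAreaRect(q[:,:2].astype(np.float32)))
print('handle z',np.sort(P[208:220,256:276,2].ravel())[::12].round(3))
```

```text
screw [0.62147074 0.11310568 0.15      ]
0.117 [[0.5414, 0.0331, 0.117], [0.5283, -0.0222, 0.117], [0.5351, 0.0054, 0.117]]
0.13 [[0.5403, 0.0323, 0.13], [0.5273, -0.0224, 0.13], [0.534, 0.0049, 0.13]]
0.15 [[0.5385, 0.0312, 0.15], [0.5257, -0.0228, 0.15], [0.5323, 0.0042, 0.15]]
775 0.013545427132649168 ((0.6221962571144104, 0.11236826330423355), (0.16474013030529022, 0.15073855221271515), 74.85199737548828)
handle z [-0.007 -0.004 -0.002 -0.001 -0.001  0.001  0.002  0.004  0.12   0.127
  0.129  0.13   0.131  0.132  0.132  0.133  0.134  0.135  0.136  0.138]
```

>>> {"name": "apply_moves", "arguments": {"targets": [[[0.7, -0.67, 0.03, -5.6, 1], [0.7, -0.67, 0.03, -5.6, 1], [0.7, -0.67, 0.03, -5.6, 1], [0.7, -0.67, 0.03, -5.6, 1], [0.7, -0.67, 0.03, -5.6, 1], [0.7, -0.67, 0.03, -5.6, 1], [0.7, -0.67, 0.03, -5.6, 1], [0.7, -0.67, 0.03, -5.6, 1]]]}}

```text
clock: 0.77
eef_pos: [0.3571, 0.2661, 0.2577]
tool_rot: [0.503, 0.864, -0.0, -0.0]
ft_force: [0.7, 1.0, 1.0]
grip_width: 0.0857
grasp_force: 0.0
```

>>> {"name": "apply_moves", "arguments": {"targets": [[[0.7, -0.67, 0.03, -5.6, 1], [0.7, -0.67, 0.03, -5.6, 1], [0.7, -0.67, 0.03, -5.6, 1], [0.7, -0.67, 0.03, -5.6, 1], [0.7, -0.67, 0.03, -5.6, 1], [0.7, -0.67, 0.03, -5.6, 1], [0.7, -0.67, 0.03, -5.6, 1], [0.7, -0.67, 0.03, -5.6, 1]]]}}

```text
clock: 1.43
eef_pos: [0.5811, 0.0517, 0.267]
tool_rot: [0.795, 0.607, -0.0, -0.0]
ft_force: [0.8, 0.7, 0.9]
grip_width: 0.0857
grasp_force: 0.0
```

Run:
```python
from h import *
im,d,K,Rm,e=cam('wrist'); np.savez('w1.npz',im=im,d=d,K=K,R=Rm,e=e); cv2.imwrite('pics/w1.png',im)
o=get_obs(); print(o['clock'],o['eef_pos'],o['joint_pos'],R.from_quat(o['tool_rot']).as_matrix().round(4).tolist(),o['ft_force'],o['ft_torque'])
```

```text
1.4833 [0.58587831 0.04654866 0.2658117 ] [ 0.08134519  0.41165037  0.29121551  1.448256   -0.00422725  1.92713272] [[0.2715, 0.9624, 0.0024], [0.9624, -0.2715, -0.004], [-0.0032, 0.0034, -1.0]] [ 5.21234358 -1.06382545  1.14778865] [-0.09984991 -0.32926324 -0.02062775]
```

View pics/w1.png

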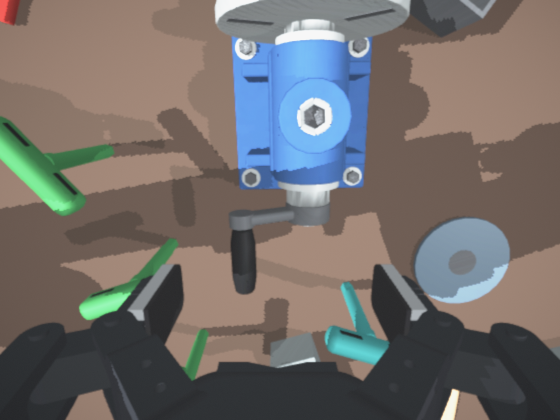

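The wrist view shows the screw at (316,117), the crank hub at (312,212), the arm end at (240,218), and the black handle from (240,225) to (245,290). The turquoise key at (360,340) and the green keys stand clear of it.

```bash
cat >> h.py <<'E'
def look(name,save=None):
    im,d,K,Rm,e=cam(name); 
    if save: cv2.imwrite(save,im)
    return im,d,K,Rm,e,cv2.cvtColor(im,cv2.COLOR_BGR2HSV)
def px(K,Rm,e,p):
    c=(np.array(p)-e)@Rm; return (c@K.T)[:2]/c[2]
E
python3 - <<'E'
from h import *
im,d,K,Rm,e,hsv=look('wrist'); o=get_obs(); np.savez('w2.npz',im=im,d=d,K=K,R=Rm,e=e); print(o['eef_pos'],R.from_quat(o['tool_rot']).as_euler('zyx',degrees=True))
P=cloud(d,K,Rm,e)
g0=px(K,Rm,e,[.6215,.113,.15]); print('guess',g0)
H,S,V=cv2.split(hsv); b=(H>104)&(H<125)&(S>120)
# boss top plane
boss=b&(abs(P[...,2]-.149)<.003); q=P[boss]; print('boss',len(q),cv2.minEnclosingCircle(q[:,:2].astype(np.float32)),np.median(q[:,2]))
x,y=g0.astype(int); sub=np.zeros(S.shape,bool); sub[y-25:y+25,x-25:x+25]=1
hole=sub&(S<90); bl=max(blobs(hole,20),key=lambda m:m.sum()); v,u=np.nonzero(bl); c=cv2.minEnclosingCircle(np.c_[u,v].astype(np.float32)); print('ring px',c,onplane(K,Rm,e,c[0],.15))
pl=b&(abs(P[...,2]-.014)<.006); q=P[pl]; print('plate',cv2.minAreaRect(q[:,:2].astype(np.float32)))
hd=(V<70)&(P[...,2]>.09)&(P[...,2]<.16); hd[:200]=0; hd[300:]=0; hd[:,:215]=0; hd[:,275:]=0
q=P[hd]; q=q[q[:,2]>np.percentile(q[:,2],20)]; print('handle',len(q),np.percentile(q[:,2],[10,50,90,98]).round(4),cv2.minAreaRect(q[:,:2].astype(np.float32)))
v,u=np.nonzero(hd); print(cv2.minAreaRect(np.c_[u,v].astype(np.float32)))
E
```

```text
[0.58332396 0.04911531 0.26555679] [-7.46195777e+01 -2.84141649e-02  1.79911786e+02]
guess [300.054882   110.57363426]
boss 1464 ((0.6245869994163513, 0.11221391707658768), 0.027009133249521255) 0.14997255833934675
ring px ((305.0, 110.0), 19.235483169555664) [[0.62502778 0.1124138  0.15      ]]
plate ((0.6247999668121338, 0.11120600998401642), (0.16482479870319366, 0.14875522255897522), 75.69225311279297)
handle 1008 [0.1329 0.1351 0.1367 0.1374] ((0.5358951091766357, 0.007168775424361229), (0.05976013094186783, 0.018451739102602005), 75.1180648803711)
((235.96461486816406, 257.3630676269531), (63.84599304199219, 24.295869827270508), 86.8201675415039)
```

>>> {"name": "apply_moves", "arguments": {"targets": [[[-0.6, -0.6, -0.4, 0, 0.18], [-0.6, -0.6, -0.4, 0, 0.18], [0, 0, -0.4, 0, 0.18], [0, 0, -0.4, 0, 0.18], [0, 0, 0, 0, 0.18], [0, 0, 0, 0, 0.18], [0, 0, 0, 0, 0.18]]]}}

```text
clock: 2.12
eef_pos: [0.5327, 0.0058, 0.2042]
tool_rot: [0.793, 0.61, 0.0, 0.0]
ft_force: [0.7, 0.8, 0.5]
grip_width: 0.0506
grasp_force: 0.0
```

Run:
```python
from h import *
im,d,K,Rm,e,hsv=look('wrist'); o=get_obs(); np.savez('w3.npz',im=im,d=d,K=K,R=Rm,e=e);cv2.imwrite('pics/w3.png',im); print(o['clock'],o['eef_pos'],R.from_quat(o['tool_rot']).as_euler('zyx',degrees=True))
P=cloud(d,K,Rm,e); H,S,V=cv2.split(hsv)
g0=px(K,Rm,e,[.625,.1124,.15]).astype(int); print(g0)
b=(H>104)&(H<125)&(S>120); boss=b&(abs(P[...,2]-.149)<.003); q=P[boss]; print('boss',len(q),cv2.minEnclosingCircle(q[:,:2].astype(np.float32)))
x,y=g0; sub=np.zeros(S.shape,bool); sub[max(0,y-35):y+35,x-35:x+35]=1
bl=blobs(sub&(S<90),20)
if bl: v,u=np.nonzero(max(bl,key=lambda m:m.sum())); c=cv2.minEnclosingCircle(np.c_[u,v].astype(np.float32)); print('ring',c,onplane(K,Rm,e,c[0],.15))
print('tcp px',px(K,Rm,e,o['eef_pos']))
```

```text
2.1667 [0.53307435 0.00585809 0.2046163 ] [-7.51110039e+01  1.03509161e-01 -1.79996146e+02]
[404  -2]
boss 1018 ((0.624207615852356, 0.11128173768520355), 0.026730049401521683)
ring ((403.5, 4.0), 25.811918258666992) [[0.62415266 0.10959269 0.15      ]]
tcp px [279.56830249 283.7954211 ]
```

View pics/w3.png

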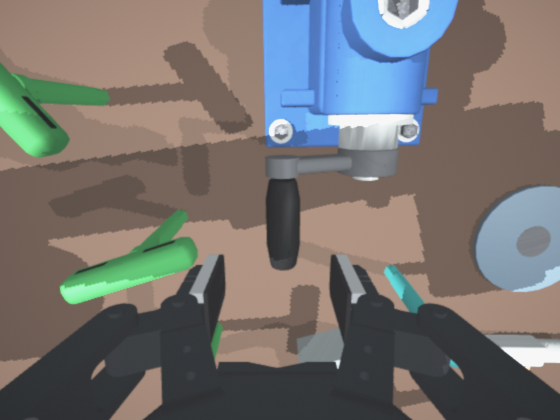

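The view shows the handle (267–300, 175–268) centred between the open pads, with the green key at (130,275) clear to the left. I'll descend and grip.

>>> {"name": "apply_moves", "arguments": {"targets": [[[0.02, -0.12, -0.6, 0, 0.18], [0, 0, -0.6, 0, 0.18], [0, 0, -0.6, 0, 0.18], [0, 0, -0.25, 0, 0.18], [0, 0, 0, 0, 0.18], [0, 0, 0, 0, -1], [0, 0, 0, 0, -1], [0, 0, 0, 0, -1]]]}}

```text
clock: 2.83
eef_pos: [0.5351, 0.0005, 0.1235]
tool_rot: [0.793, 0.609, 0.002, 0.002]
ft_force: [2.5, -1.6, 0.1]
grip_width: 0.02
grasp_force: 58.5
```

>>> {"name": "apply_moves", "arguments": {"targets": [[[0, 0, 0, 0, -1], [0, 0, 0, 0, -1], [0, 0, 0, 0, -1]]]}}

```text
clock: 3.08
eef_pos: [0.535, 0.0006, 0.1231]
tool_rot: [0.793, 0.609, 0.002, 0.001]
ft_force: [3.8, 0.6, 2.2]
grip_width: 0.0203
grasp_force: 58.7
```

Run:
```python
from h import *
o=get_obs(); print(o['clock'],o['eef_pos'],o['ft_force'],o['ft_torque'],o['grip_width'],o['grasp_force'])
p=o['eef_pos']; s=np.array([.6242,.1113]); t=np.radians(-14.6); X=np.array([np.cos(t),np.sin(t)]);Y=np.array([-X[1],X[0]])
print('rel',(p[:2]-s)@X,(p[:2]-s)@Y,p[2]-.1)
a=np.arctan2(-((p[:2]-s)@X),p[2]+.002-.1); print('lean',a)
for k in range(0,13):
    b=a*(1-k/12); w=s+X*(-.065*np.sin(b))+Y*-.13; print(k,np.r_[w,.1+.065*np.cos(b)].round(4))
```

```text
3.0833 [0.53502447 0.00056117 0.12314405] [3.75698011 0.58608783 2.21757811] [-0.07640525 -0.70109762  0.18077914] 0.020322405525540172 58.67747783660889
rel -0.05838211756326975 -0.1296413991386308 0.023144049252726354
lean 1.1641239605544063
0 [5.337e-01 5.000e-04 1.257e-01]
1 [ 5.363e-01 -2.000e-04  1.314e-01]
2 [ 0.5395 -0.001   0.1367]
3 [ 0.5432 -0.0019  0.1418]
4 [ 0.5474 -0.003   0.1464]
5 [ 0.5519 -0.0042  0.1506]
6 [ 0.5569 -0.0055  0.1543]
7 [ 0.5621 -0.0069  0.1575]
8 [ 0.5676 -0.0083  0.1602]
9 [ 0.5734 -0.0098  0.1623]
10 [ 0.5793 -0.0113  0.1638]
11 [ 0.5853 -0.0129  0.1647]
12 [ 0.5914 -0.0145  0.165 ]
```

>>> {"name": "apply_moves", "arguments": {"targets": [[[0.065, -0.017, 0.142, 0, -1], [0.08, -0.02, 0.132, 0, -1], [0.092, -0.023, 0.127, 0, -1], [0.105, -0.027, 0.115, 0, -1], [0.112, -0.03, 0.105, 0, -1], [0.125, -0.033, 0.092, 0, -1], [0.13, -0.035, 0.08, 0, -1], [0.138, -0.035, 0.067, 0, -1]]]}}

```text
clock: 3.75
eef_pos: [0.5632, -0.0067, 0.156]
tool_rot: [0.793, 0.61, -0.002, -0.004]
ft_force: [-9.3, 7.4, 6.0]
grip_width: 0.0196
grasp_force: 61.0
```

>>> {"name": "apply_moves", "arguments": {"targets": [[[0.145, -0.037, 0.052, 0, -1], [0.148, -0.038, 0.037, 0, -1], [0.15, -0.04, 0.022, 0, -1], [0.14, -0.036, 0.007, 0, -1], [0, 0, 0, 0, -1], [0, 0, 0, 0, -1], [0, 0, 0, 0, -1]]]}}

```text
clock: 4.33
eef_pos: [0.5914, -0.0138, 0.1641]
tool_rot: [0.793, 0.609, 0.002, 0.001]
ft_force: [-2.4, 3.0, 8.3]
grip_width: 0.0201
grasp_force: 61.3
```

Run:
```python
from h import *
im,d,K,Rm,e,hsv=look('wrist'); o=get_obs(); np.savez('w4.npz',im=im,d=d,K=K,R=Rm,e=e);cv2.imwrite('pics/w4.png',im); print(o['clock'],o['eef_pos'],o['ft_force'],o['ft_torque'],o['grip_width'],R.from_quat(o['tool_rot']).as_euler('zyx',degrees=True))
p=o['eef_pos']; s=np.array([.6242,.1113]); t=np.radians(-14.6); X=np.array([np.cos(t),np.sin(t)]);Y=np.array([-X[1],X[0]])
print('rel',(p[:2]-s)@X,(p[:2]-s)@Y,p[2]-.1)
```

```text
4.3833 [ 0.59134158 -0.01379912  0.16406335] [-1.55010744  2.33215642  8.15261862] [0.63810046 0.33293063 0.18456394] 0.019795900098897777 [ -75.08442368    0.23213427 -179.94980732]
rel -0.00026374100930235143 -0.12934216488179212 0.06406334932362942
```

View pics/w4.png

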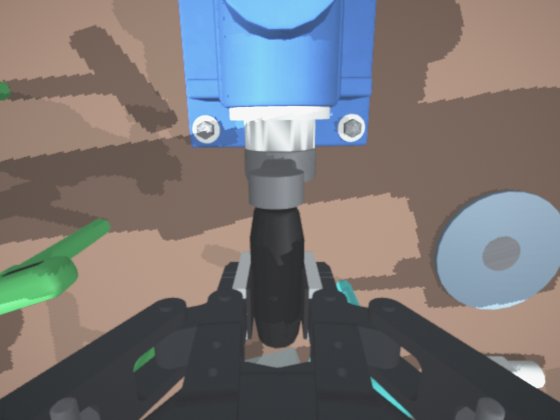

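The arm stands about upright: hub centred near column 281, handle at 250–303. I'll release, hover, and measure the angle and the socket's hex orientation.

>>> {"name": "apply_moves", "arguments": {"targets": [[[0, 0, 0, 0, 0.18], [0, 0, 0, 0, 0.18], [0, 0, 0, 0, 0.18], [0, 0, 0.6, 0, 0.18], [0, 0, 0.7, 0, 0.18], [0.18, 0.7, 0, 0, 0.18], [0.18, 0.7, 0, 0, 0.18], [0, 0, 0, 0, 0.18]]]}}

```text
clock: 5.05
eef_pos: [0.6059, 0.0454, 0.2131]
tool_rot: [0.792, 0.611, 0.001, -0.0]
ft_force: [0.7, -0.1, -1.0]
grip_width: 0.0504
grasp_force: 0.0
```

>>> {"name": "apply_moves", "arguments": {"targets": [[[0, 0, 0, 0, 0.18], [0, 0, 0, 0, 0.18]]]}}

```text
clock: 5.22
eef_pos: [0.6043, 0.0413, 0.2121]
tool_rot: [0.793, 0.609, -0.001, -0.0]
ft_force: [-0.3, -0.0, -0.7]
grip_width: 0.0504
grasp_force: 0.0
```

Run:
```python
from h import *
im,d,K,Rm,e,hsv=look('wrist'); o=get_obs(); np.savez('w5.npz',im=im,d=d,K=K,R=Rm,e=e);print(o['clock'],o['eef_pos'],o['ft_force'],R.from_quat(o['tool_rot']).as_euler('zyx',degrees=True))
P=cloud(d,K,Rm,e); H,S,V=cv2.split(hsv)
b=(H>104)&(H<125)&(S>120); boss=b&(abs(P[...,2]-.149)<.003); q=P[boss]; c=cv2.minEnclosingCircle(q[:,:2].astype(np.float32)); print('boss',len(q),c)
x,y=px(K,Rm,e,[*c[0],.15]).astype(int); print(x,y)
A=cv2.resize(im[max(0,y-40):y+40,x-40:x+40],None,fx=6,fy=6,interpolation=cv2.INTER_CUBIC)
B=im[:,x-150:x+150]; h=420; A=cv2.copyMakeBorder(A,0,max(0,480-A.shape[0]),0,0,cv2.BORDER_CONSTANT); B=cv2.copyMakeBorder(B,0,60,0,0,cv2.BORDER_CONSTANT)
print('crop origin',x-40,max(0,y-40),x-150)
cv2.imwrite('pics/c5.png',np.hstack([A,B]))
```

```text
5.2667 [0.60426538 0.04094805 0.21212457] [-0.02115699 -0.64089358 -0.62661363] [-7.50169424e+01 -7.57481035e-02  1.79957329e+02]
boss 423 ((0.6246824264526367, 0.11199682950973511), 0.027039112523198128)
281 110
crop origin 241 70 131
```

View pics/c5.png

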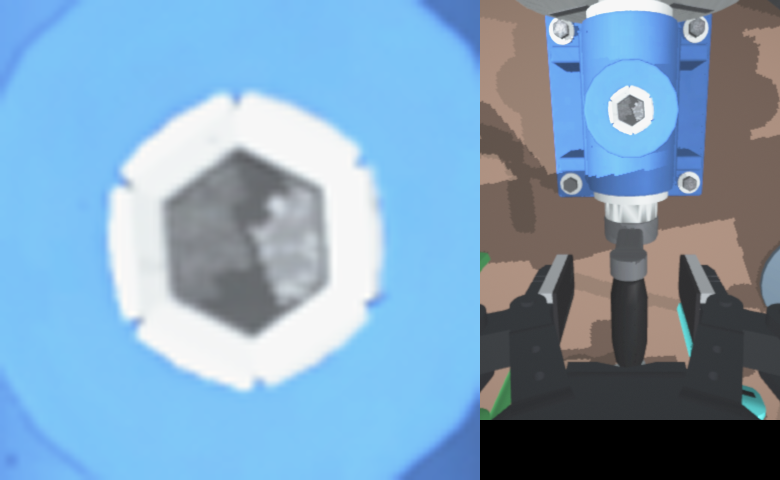

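The crop shows the hex socket's corners at (239,148), (324,188), (328,285), (252,336), (172,296) and (164,203), with notches outside them. The right half shows the crank arm upright at column ~629, hub ~631.

Run:
```python
from h import *
f=np.load('w5.npz'); im,d,K,Rm,e=[f[k] for k in ('im','d','K','R','e')]; P=cloud(d,K,Rm,e)
H,S,V=cv2.split(cv2.cvtColor(im,cv2.COLOR_BGR2HSV))
for nm,pts,z in (('hex',[(239,148),(324,188),(328,285),(252,336),(172,296),(164,203)],.147),('notch',[(236,97),(365,160),(375,300),(259,385),(137,322),(123,181)],.15)):
    uv=np.array(pts)/6+[241,70]-.4; w=onplane(K,Rm,e,uv,z)[:,:2]; c=w.mean(0); a=np.degrees(np.arctan2(*(w-c).T[::-1])); 
    print(nm,c.round(4),(a%60).round(1),np.hypot(*(w-c).T).round(4),'corner mean mod60',(np.degrees(np.angle(np.exp(1j*np.radians(a*6)).mean()))/6)%60)
s=c
# plate yaw
b=(H>104)&(H<125)&(S>120); pl=b&(P[...,2]>.006)&(P[...,2]<.022); q=P[pl]; print('plate',cv2.minAreaRect(q[:,:2].astype(np.float32)))
# row-wise edges: handle, spindle white, barrel
for nm,r,m,z in (('handle',range(290,355,8),(V<75),.165),('armend',range(252,274,4),(S<70)&(V<140),.165),('spindle',range(203,217,3),(S<60)&(V>110),.1),('barrel',range(166,176,3),b,.1)):
    for v in r:
        u=np.nonzero(m[v,240:320])[0]+240
        if len(u)<5: continue
        w=onplane(K,Rm,e,[[u.min()-.5,v],[u.max()+.5,v]],z)[:,:2]; m0=w.mean(0)-s; print(nm,v,u.min(),u.max(),m0.round(4), 'x@-14.6',round(m0@[np.cos(np.radians(14.6)),-np.sin(np.radians(14.6))]*1e3,2),'y',round(m0@[np.sin(np.radians(14.6)),np.cos(np.radians(14.6))]*1e3,1))
```

```text
hex [0.6251 0.1121] [20.  19.4 19.  18.8 19.2 20.1] [0.0086 0.0088 0.0087 0.0085 0.0086 0.0086] corner mean mod60 19.41255240799313
notch [0.6253 0.1121] [20.7 19.3 21.4 19.4 19.3 20.2] [0.0128 0.0129 0.013  0.013  0.0128 0.0129] corner mean mod60 20.054558784228803
plate ((0.6248886585235596, 0.11155683547258377), (0.1658366471529007, 0.14906184375286102), 75.57452392578125)
handle 290 263 296 [-0.0284 -0.1011] x@-14.6 -1.99 y -105.0
handle 298 262 297 [-0.0298 -0.1065] x@-14.6 -2.01 y -110.5
handle 306 262 297 [-0.0313 -0.1119] x@-14.6 -2.03 y -116.2
handle 314 263 297 [-0.0324 -0.1175] x@-14.6 -1.74 y -121.9
handle 322 263 297 [-0.0339 -0.1232] x@-14.6 -1.77 y -127.7
handle 330 263 297 [-0.0354 -0.1289] x@-14.6 -1.79 y -133.7
handle 338 263 297 [-0.037  -0.1347] x@-14.6 -1.81 y -139.7
handle 346 264 296 [-0.0385 -0.1407] x@-14.6 -1.83 y -145.8
handle 354 266 294 [-0.0401 -0.1467] x@-14.6 -1.85 y -152.1
armend 252 240 297 [-0.0282 -0.0751] x@-14.6 -8.35 y -79.8
armend 256 261 297 [-0.0229 -0.0792] x@-14.6 -2.19 y -82.4
armend 260 261 297 [-0.0235 -0.0817] x@-14.6 -2.2 y -85.0
armend 264 261 297 [-0.0242 -0.0842] x@-14.6 -2.21 y -87.6
armend 268 261 297 [-0.0249 -0.0867] x@-14.6 -2.23 y -90.2
armend 272 261 297 [-0.0256 -0.0893] x@-14.6 -2.24 y -92.8
spindle 203 253 309 [-0.0174 -0.0658] x@-14.6 -0.3 y -68.0
spindle 206 254 309 [-0.0177 -0.0682] x@-14.6 0.08 y -70.5
spindle 209 254 309 [-0.0183 -0.0705] x@-14.6 0.07 y -72.9
spindle 212 255 309 [-0.0185 -0.073 ] x@-14.6 0.46 y -75.3
spindle 215 254 309 [-0.0195 -0.0753] x@-14.6 0.06 y -77.7
barrel 166 240 319 [-0.0112 -0.0378] x@-14.6 -1.34 y -39.4
barrel 169 240 319 [-0.0118 -0.04  ] x@-14.6 -1.35 y -41.7
barrel 172 240 319 [-0.0124 -0.0422] x@-14.6 -1.36 y -43.9
barrel 175 240 319 [-0.013  -0.0444] x@-14.6 -1.37 y -46.2
```

>>> {"name": "apply_moves", "arguments": {"targets": [[[-0.15, -0.69, 0, 0, 0.18], [-0.14, -0.68, 0, 0, 0.18], [0, 0, -0.4, 0, 0.18], [0, 0, -0.4, 0, 0.18], [0, 0, -0.4, 0, 0.18], [0, 0, 0, 0, 0.18], [0, 0, 0, 0, 0.18], [0, 0, 0, 0, 0.18]]]}}

```text
clock: 5.93
eef_pos: [0.5933, -0.0137, 0.1654]
tool_rot: [0.793, 0.609, 0.0, 0.0]
ft_force: [0.8, 0.7, 1.1]
grip_width: 0.0504
grasp_force: 0.0
```

>>> {"name": "apply_moves", "arguments": {"targets": [[[0, 0, 0, 0, 0.18], [0, 0, 0, 0, 0.18]]]}}

```text
clock: 6.1
eef_pos: [0.5938, -0.0131, 0.1659]
tool_rot: [0.793, 0.609, 0.001, 0.001]
ft_force: [0.1, -0.4, 0.4]
grip_width: 0.0502
grasp_force: 0.0
```

```bash
python3 -c "
from h import *
print(get_obs()['eef_pos'])"
```

```text
[ 0.59384325 -0.01313816  0.16592569]
```

>>> {"name": "apply_moves", "arguments": {"targets": [[[-0.02, 0, -0.05, 0, 0.18], [0, 0, 0, 0, -1], [0, 0, 0, 0, -1], [0, 0, 0, 0, -1], [0, 0, 0, 0, -1], [0, 0, 0, 0, -1]]]}}

```text
clock: 6.6
eef_pos: [0.592, -0.0129, 0.1629]
tool_rot: [0.793, 0.609, -0.0, -0.0]
ft_force: [-3.2, 0.1, 3.4]
grip_width: 0.0205
grasp_force: 58.6
```

```bash
python3 -c "
from h import *
o=get_obs();p=o['eef_pos'];print(p,o['ft_force'],(p[0]-.6252)*.9677-(p[1]-.112)*.252)"
```

```text
[ 0.59202627 -0.01288768  0.16291094] [-3.16706768  0.12328586  3.41826417] -0.0006305270994504467
```

>>> {"name": "apply_moves", "arguments": {"targets": [[[0, 0, 0, 0, 0.18], [0, 0, 0, 0, 0.18], [0, 0, 0, 0, 0.18], [0, 0, 0.6, 0, 0.18], [0, 0, 0.7, 0, 0.18], [0.18, 0.7, 0, 0, 0.18], [0.18, 0.7, 0, 0, 0.18], [0, 0, 0, 0, 0.18]]]}}

```text
clock: 7.27
eef_pos: [0.6082, 0.047, 0.2152]
tool_rot: [0.792, 0.611, 0.002, -0.0]
ft_force: [0.2, -0.3, -0.3]
grip_width: 0.0504
grasp_force: 0.0
```

>>> {"name": "apply_moves", "arguments": {"targets": [[[0, 0, 0, 0, 0.18], [0, 0, 0, 0, 0.18]]]}}

```text
clock: 7.43
eef_pos: [0.6065, 0.0427, 0.2142]
tool_rot: [0.793, 0.609, -0.001, 0.0]
ft_force: [0.4, 0.3, 0.5]
grip_width: 0.0502
grasp_force: 0.0
```

```bash
cat > ck.py <<'E'
from h import *
im,d,K,Rm,e,hsv=look('wrist'); o=get_obs(); print(o['clock'],o['eef_pos'],o['tool_rot'])
P=cloud(d,K,Rm,e); H,S,V=cv2.split(hsv); np.savez('ck.npz',im=im,d=d,K=K,R=Rm,e=e)
b=(H>104)&(H<125)&(S>120); q=P[b&(abs(P[...,2]-.149)<.003)]; c=np.array(cv2.minEnclosingCircle(q[:,:2].astype(np.float32))[0]); 
x,y=px(K,Rm,e,[*c,.15]).astype(int); sub=np.zeros(S.shape,bool); sub[y-30:y+30,x-30:x+30]=1
v,u=np.nonzero(max(blobs(sub&(S<90),20),key=lambda m:m.sum())); r=cv2.minEnclosingCircle(np.c_[u,v].astype(np.float32)); s=onplane(K,Rm,e,r[0],.15)[0,:2]; print('boss',c,'screw',s)
for a in (14.4,14.8):
  X=np.array([np.cos(np.radians(a)),-np.sin(np.radians(a))])
  for nm,rr,m,z in (('handle',range(300,350,6),V<75,.165),('spindle',range(203,217,3),(S<60)&(V>110),.1)):
    o=[]
    for v in rr:
        u=np.nonzero(m[v,240:320])[0]+240; o.append((onplane(K,Rm,e,[[u.min()-.5,v],[u.max()+.5,v]],z)[:,:2].mean(0)-s)@X*1e3)
    print(a,nm,np.round(o,2))
E
python3 ck.py
```

```text
7.4833 [0.6063639  0.04234222 0.21414906] [ 7.93182785e-01  6.08983374e-01 -5.57251408e-04 -9.85696977e-05]
boss [0.62479621 0.1121094 ] screw [0.62556167 0.11236997]
14.4 handle [-2.04 -2.07 -2.11 -2.15 -2.19 -2.23 -2.28 -2.32 -2.03]
14.4 spindle [-0.83 -0.46 -0.47 -0.49 -0.51]
14.8 handle [-1.26 -1.26 -1.27 -1.28 -1.29 -1.3  -1.31 -1.32 -1.  ]
14.8 spindle [-0.36  0.03  0.03  0.03  0.02]
```

The crank still leans about 1.2°, so I'll do one small corrective regrip.

>>> {"name": "apply_moves", "arguments": {"targets": [[[-0.17, -0.7, 0, 0, 0.18], [-0.16, -0.71, 0, 0, 0.18], [0, 0, -0.5, 0, 0.18], [0, 0, -0.5, 0, 0.18], [0, 0, -0.3, 0, 0.18], [0, 0, 0, 0, 0.18], [0, 0, 0, 0, 0.18], [0, 0, 0, 0, -1]]]}}

```text
clock: 8.15
eef_pos: [0.5939, -0.014, 0.1635]
tool_rot: [0.793, 0.609, 0.0, 0.0]
ft_force: [0.2, -0.0, -0.2]
grip_width: 0.04
grasp_force: 0.0
```

>>> {"name": "apply_moves", "arguments": {"targets": [[[0, 0, 0, 0, -1], [0, 0, 0, 0, -1], [0, 0, 0, 0, -1], [0, 0, 0, 0, -1]]]}}

```text
clock: 8.48
eef_pos: [0.5936, -0.0135, 0.1639]
tool_rot: [0.793, 0.609, 0.0, 0.001]
ft_force: [-2.6, -0.9, 7.0]
grip_width: 0.0203
grasp_force: 58.6
```

>>> {"name": "apply_moves", "arguments": {"targets": [[[0, 0, 0, 0, 0.18], [0, 0, 0, 0, 0.18], [0, 0, 0, 0, 0.18], [0, 0, 0.6, 0, 0.18], [0, 0, 0.7, 0, 0.18], [0.18, 0.7, 0, 0, 0.18], [0.18, 0.7, 0, 0, 0.18], [0, 0, 0, 0, 0.18]]]}}

```text
clock: 9.15
eef_pos: [0.6095, 0.0468, 0.215]
tool_rot: [0.792, 0.611, 0.002, -0.0]
ft_force: [0.1, 0.4, -0.2]
grip_width: 0.0504
grasp_force: 0.0
```

>>> {"name": "apply_moves", "arguments": {"targets": [[[0, 0, 0, 0, 0.18], [0, 0, 0, 0, 0.18]]]}}

```text
clock: 9.32
eef_pos: [0.6077, 0.0425, 0.214]
tool_rot: [0.793, 0.609, -0.001, -0.0]
ft_force: [-0.1, 0.5, 0.0]
grip_width: 0.0504
grasp_force: 0.0
```

```bash
python3 ck.py
```

```text
9.3667 [0.607596   0.04200522 0.21405985] [ 7.93167862e-01  6.09002795e-01 -5.63928054e-04 -1.39304488e-04]
boss [0.62467873 0.11207159] screw [0.62472511 0.11246098]
14.4 handle [0.32 0.29 0.25 0.53 0.18 0.46 0.42 0.39 0.35]
14.4 spindle [0.42 0.79 0.77 0.75 2.3 ]
14.8 handle [1.1  1.1  1.09 1.4  1.08 1.39 1.39 1.38 1.38]
14.8 spindle [0.89 1.27 1.27 1.27 2.83]
```

>>> {"name": "apply_moves", "arguments": {"targets": [[[-0.11, -0.4, 0.05, 6.7, 0.18], [-0.11, -0.4, 0.05, 6.7, 0.18], [-0.11, -0.4, 0.05, 6.7, 0.18], [-0.11, -0.4, 0.05, 6.7, 0.18], [-0.11, -0.4, 0.05, 6.7, 0.18], [-0.11, -0.4, 0.05, 6.7, 0.18], [-0.11, -0.4, 0.05, 6.7, 0.18], [-0.11, -0.4, 0.05, 6.7, 0.18]]]}}

```text
clock: 10.03
eef_pos: [0.5719, -0.0874, 0.2305]
tool_rot: [0.431, 0.902, -0.0, -0.0]
ft_force: [-0.2, 0.3, -0.9]
grip_width: 0.0502
grasp_force: 0.0
```

>>> {"name": "apply_moves", "arguments": {"targets": [[[-0.11, -0.4, 0, 6.7, 0.18], [-0.11, -0.4, 0, 6.7, 0.18], [-0.11, -0.4, 0, 6.7, 0.18], [-0.11, -0.4, 0, 6.7, 0.18], [-0.11, -0.4, 0, 6.7, 0.18], [-0.11, -0.4, 0, 6.7, 0.18], [-0.11, -0.4, 0, 6.7, 0.18], [-0.11, -0.4, 0, 6.7, 0.18]]]}}

```text
clock: 10.7
eef_pos: [0.5364, -0.2153, 0.2304]
tool_rot: [-0.022, 1.0, -0.0, -0.0]
ft_force: [0.5, -0.2, -0.5]
grip_width: 0.0503
grasp_force: 0.0
```

>>> {"name": "apply_moves", "arguments": {"targets": [[[0, 0, 0, 0, 0.18], [0, 0, 0, 0, 0.18], [0, 0, 0, 0, 0.18], [0, 0, 0, 0, 0.18]]]}}

```text
clock: 11.03
eef_pos: [0.5374, -0.2131, 0.2306]
tool_rot: [-0.019, 1.0, 0.0, -0.0]
ft_force: [-0.5, -0.0, -0.4]
grip_width: 0.0502
grasp_force: 0.0
```

```bash
cat > key.py <<'E'
from h import *
im,d,K,Rm,e,hsv=look('wrist'); o=get_obs(); T=R.from_quat(o['tool_rot']).as_matrix(); print(o['clock'],o['eef_pos'],o['joint_pos'][5],'yaw y',np.degrees(np.arctan2(T[1,1],T[0,1])))
P=cloud(d,K,Rm,e); H,S,V=cv2.split(hsv); m=((H<6)|(H>174))&(S>150)&(V>60); B=max(blobs(m,100),key=lambda m:m.sum())
v,u=np.nonzero(B); z=P[B][:,2]; zt=np.percentile(z,70); q=P[B&(abs(P[...,2]-zt)<.006)]; (c,wh,a)=cv2.minAreaRect(q[:,:2].astype(np.float32)); print('red',len(q),zt,c,wh,a)
st=P[(abs(P[...,2]-.05)<.003)&(S<70)]; print('stand',len(st),cv2.minAreaRect(st[:,:2].astype(np.float32)))
cv2.imwrite('pics/k.png',im)
E
python3 key.py
```

```text
11.0833 [ 0.53757819 -0.21289377  0.23060171] -0.41635544472728586 yaw y 92.24494016841543
red 2137 0.14616168989379622 (0.5361948013305664, -0.21541649103164673) (0.0930042564868927, 0.019400063902139664) 2.7400169372558594
stand 7991 ((0.5122525095939636, -0.15608695149421692), (0.4732566773891449, 0.22314728796482086), 77.78766632080078)
```

View pics/k.png

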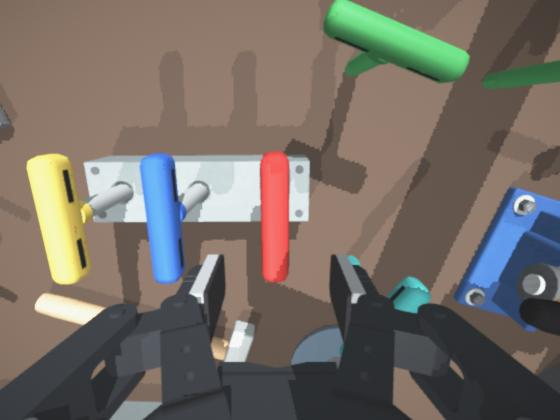

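The red handle is at (275,217), between the pads. The blue (162,217) and yellow (60,217) handles sit clear to the left. I'll descend and grip.

>>> {"name": "apply_moves", "arguments": {"targets": [[[-0.03, -0.06, -0.5, 0.5, 0.18], [0, 0, -0.7, 0, 0.18], [0, 0, -0.7, 0, 0.18], [0, 0, -0.4, 0, 0.18], [0, 0, -0.19, 0, 0.18], [0, 0, 0, 0, 0.18], [0, 0, 0, 0, 0.18]]]}}

```text
clock: 11.67
eef_pos: [0.5368, -0.2156, 0.1315]
tool_rot: [-0.024, 1.0, -0.0, 0.0]
ft_force: [0.3, -0.3, -0.2]
grip_width: 0.0506
grasp_force: 0.0
```

>>> {"name": "apply_moves", "arguments": {"targets": [[[0, 0, 0, 0, -1], [0, 0, 0, 0, -1], [0, 0, 0, 0, -1], [0, 0, 0, 0, -1], [0, 0, 0, 0, -1], [0, 0, 0, 0, -1]]]}}

```text
clock: 12.17
eef_pos: [0.5374, -0.216, 0.1328]
tool_rot: [-0.024, 1.0, -0.0, 0.002]
ft_force: [0.0, 1.3, 6.7]
grip_width: 0.0191
grasp_force: 59.0
```

```bash
cat > st.py <<'E'
from h import *
o=get_obs(); T=R.from_quat(o['tool_rot']).as_matrix(); print(round(o['clock'],2),o['eef_pos'].round(5),'q6',round(o['joint_pos'][5],3),'yawy',np.degrees(np.arctan2(T[1,1],T[0,1])).round(2),'tilt',T[:2,2].round(4),'F',o['ft_force'].round(2),'M',o['ft_torque'].round(3),o['grip_width'].round(4),round(float(o['grasp_force']),1))
E
python3 st.py
```

```text
Traceback (most recent call last):
  File "st.py", line 2, in <module>
    o=get_obs(); T=R.from_quat(o['tool_rot']).as_matrix(); print(round(o['clock'],2),o['eef_pos'].round(5),'q6',round(o['joint_pos'][5],3),'yawy',np.degrees(np.arctan2(T[1,1],T[0,1])).round(2),'tilt',T[:2,2].round(4),'F',o['ft_force'].round(2),'M',o['ft_torque'].round(3),o['grip_width'].round(4),round(float(o['grasp_force']),1))
                                                                                                                                                                                                                                                                                ^^^^^^^^^^^^^^^^^^^^^
AttributeError: 'float' object has no attribute 'round'
```

>>> {"name": "apply_moves", "arguments": {"targets": [[[0, 0, 0.3, 0, -1], [0, 0, 0.6, 0, -1], [0, 0, 0.7, 0, -1], [0, 0, 0.7, 0, -1], [0, 0, 0.8, 0, -1], [0, 0, 0.8, 0, -1], [0, 0, 0.8, 0, -1], [0, 0, 0.2, 0, -1]]]}}

```text
clock: 12.83
eef_pos: [0.5375, -0.2166, 0.3323]
tool_rot: [-0.024, 1.0, -0.002, 0.004]
ft_force: [0.4, 0.1, -2.1]
grip_width: 0.0192
grasp_force: 59.7
```

>>> {"name": "apply_moves", "arguments": {"targets": [[[0, 0, 0, 0, -1], [0, 0, 0, 0, -1], [0, 0, 0, 0, -1]]]}}

```text
clock: 13.08
eef_pos: [0.5353, -0.2155, 0.3238]
tool_rot: [-0.024, 1.0, 0.001, -0.003]
ft_force: [0.4, -0.1, -3.5]
grip_width: 0.019
grasp_force: 59.6
```

```bash
sed -i "s/o\['grip_width'\].round(4)/round(float(o['grip_width']),4)/" st.py; python3 st.py; python3 key.py
```

```text
13.08 [ 0.53532 -0.21551  0.32384] q6 -0.431 yawy 92.75 tilt [-0.0051  0.002 ] F [ 0.43 -0.12 -3.51] M [-0.027  0.025 -0.01 ] 0.019 59.6
13.1333 [ 0.53523286 -0.21546849  0.32375072] -0.4307331728455885 yaw y 92.75192700845162
red 8000 0.3376909597377724 (0.5282541513442993, -0.21650651097297668) (0.08171357959508896, 0.019410813227295876) 2.55765962600708
stand 5626 ((0.681206226348877, -0.20558932423591614), (0.34844908118247986, 0.8529632091522217), 2.60823392868042)
```

View pics/k.png

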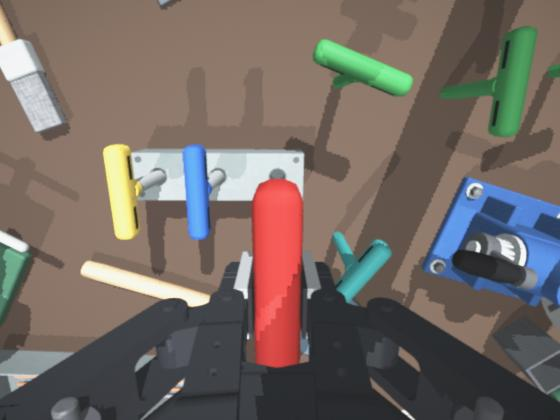

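The key is lifted clear of its hole at (277,177), and the neighbours are unmoved. I'll carry it to the screw.

>>> {"name": "apply_moves", "arguments": {"targets": [[[0.19, 0.68, 0, 3.9, -1], [0.19, 0.68, 0, 3.9, -1], [0.19, 0.68, 0, 3.9, -1], [0.19, 0.68, 0, 3.9, -1], [0.19, 0.68, 0, 3.9, -1], [0.19, 0.68, 0, 3.9, -1], [0.19, 0.68, 0, 3.9, -1], [0.19, 0.68, 0, 3.9, -1]]]}}

```text
clock: 13.8
eef_pos: [0.5965, 0.0031, 0.3245]
tool_rot: [-0.294, 0.956, 0.001, -0.002]
ft_force: [0.4, -0.2, -4.6]
grip_width: 0.0191
grasp_force: 59.7
```

>>> {"name": "apply_moves", "arguments": {"targets": [[[0.19, 0.69, 0, 3.9, -1], [0.19, 0.69, 0, 3.9, -1], [0.19, 0.69, 0, 3.9, -1], [0.17, 0.69, 0, 4.1, -1], [0, 0, 0, 0, -1], [0, 0, 0, 0, -1], [0, 0, 0, 0, -1], [0, 0, 0, 0, -1]]]}}

```text
clock: 14.47
eef_pos: [0.6263, 0.1112, 0.3259]
tool_rot: [-0.42, 0.907, 0.0, -0.001]
ft_force: [-0.2, -0.1, -3.2]
grip_width: 0.0193
grasp_force: 59.8
```

```bash
python3 st.py
python3 - <<'E'
from h import *
im,d,K,Rm,e,hsv=look('scene'); H,S,V=cv2.split(hsv)
m=((H<6)|(H>174))&(S>150)&(V>60); u0,v0=px(K,Rm,e,[.6249,.1122,.15]); print('screw px',u0,v0,'tip px exp',px(K,Rm,e,[.6249,.1122,.197]))
cv2.imwrite('pics/s2.png',cv2.resize(im[int(v0)-90:int(v0)+30,int(u0)-60:int(u0)+60],None,fx=5,fy=5,interpolation=cv2.INTER_CUBIC)); print(int(u0)-60,int(v0)-90)
E
```

```text
14.47 [0.62625 0.1112  0.32588] q6 -0.691 yawy 139.68 tilt [-0.0023 -0.0008] F [-0.21 -0.12 -3.22] M [-0.06   0.062  0.015] 0.0193 59.8
screw px 312.5227644956851 230.79114101530638 tip px exp [313.44699656 215.50981577]
252 140
```

View pics/s2.png

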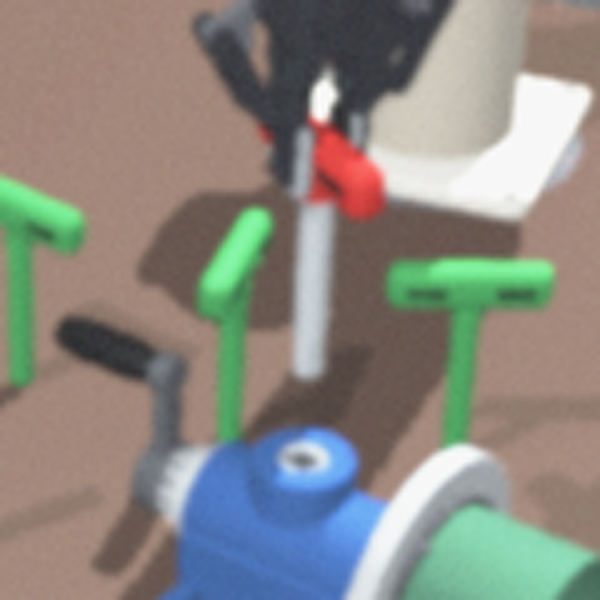

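The tip is at crop (308,375) and the screw mouth at crop (303,459), so they are laterally aligned as projected. I'll descend to just above the mouth, then go in slowly.

>>> {"name": "apply_moves", "arguments": {"targets": [[[-0.02, 0.04, -0.4, 0, -1], [0, 0, -0.4, 0, -1], [0, 0, -0.3, 0, -1], [0, 0, -0.1, 0, -1], [0, 0, 0, 0, -1], [0, 0, 0, 0, -1], [0, 0, 0, 0, -1]]]}}

```text
clock: 15.1
eef_pos: [0.6264, 0.1134, 0.2803]
tool_rot: [-0.42, 0.907, -0.0, 0.001]
ft_force: [0.0, -0.8, -3.4]
grip_width: 0.0191
grasp_force: 59.8
```

```bash
python3 st.py
```

```text
15.1 [0.6264  0.11338 0.28033] q6 -0.689 yawy 139.71 tilt [0.0021 0.0004] F [ 0.01 -0.82 -3.36] M [-0.044  0.031 -0.006] 0.0191 59.8
```

>>> {"name": "apply_moves", "arguments": {"targets": [[[-0.02, -0.01, -0.05, 0, -1], [0, 0, -0.05, 0, -1], [0, 0, -0.05, 0, -1], [0, 0, -0.05, 0, -1], [0, 0, 0, 0, -1], [0, 0, 0, 0, -1]]]}}

```text
clock: 15.6
eef_pos: [0.625, 0.1133, 0.2708]
tool_rot: [-0.421, 0.907, -0.0, -0.0]
ft_force: [-0.4, 0.5, -3.9]
grip_width: 0.0191
grasp_force: 60.0
```

```bash
python3 st.py
```

```text
15.6 [0.62502 0.11333 0.27077] q6 -0.689 yawy 139.76 tilt [-0.0004 -0.0002] F [-0.39  0.53 -3.9 ] M [-0.019  0.03   0.018] 0.0191 60.0
```

>>> {"name": "apply_moves", "arguments": {"targets": [[[0, 0, -0.04, 0, -1], [0, 0, -0.04, 0, -1], [0, 0, -0.04, 0, -1], [0, 0, 0, 0, -1], [0, 0, 0, 0, -1]]]}}

```text
clock: 16.02
eef_pos: [0.6255, 0.1126, 0.2663]
tool_rot: [-0.42, 0.907, -0.001, 0.0]
ft_force: [1.0, -2.6, -1.5]
grip_width: 0.019
grasp_force: 60.1
```

```bash
python3 st.py
```

```text
16.02 [0.62547 0.11262 0.26629] q6 -0.689 yawy 139.73 tilt [ 0.001  -0.0015] F [ 1.02 -2.56 -1.47] M [-0.798 -0.406  0.019] 0.019 60.1
```

>>> {"name": "apply_moves", "arguments": {"targets": [[[0.01, -0.02, -0.03, 0, -1], [0, 0, -0.04, 0, -1], [0, 0, 0, 0, -1], [0, 0, 0, 0, -1]]]}}

```text
clock: 16.35
eef_pos: [0.6255, 0.1123, 0.2626]
tool_rot: [-0.421, 0.907, -0.0, -0.0]
ft_force: [1.3, -2.0, -4.7]
grip_width: 0.0191
grasp_force: 59.7
```

```bash
python3 st.py
```

```text
16.35 [0.62552 0.11233 0.26264] q6 -0.69 yawy 139.75 tilt [-0.0008 -0.0006] F [ 1.3  -1.96 -4.75] M [-0.679 -0.475  0.013] 0.0191 59.7
```

>>> {"name": "apply_moves", "arguments": {"targets": [[[0, 0, -0.004, -6, -1], [0, 0, -0.004, -6, -1], [0, 0, -0.004, -6, -1], [0, 0, 0, 0, -1], [0, 0, 0, 0, -1]]]}}

```text
clock: 16.77
eef_pos: [0.6254, 0.1123, 0.2624]
tool_rot: [-0.275, 0.962, -0.0, -0.001]
ft_force: [1.2, -2.5, -4.1]
grip_width: 0.019
grasp_force: 59.8
```

```bash
python3 st.py
```

```text
16.77 [0.6254  0.11227 0.2624 ] q6 -0.379 yawy 121.9 tilt [-0.0009 -0.0007] F [ 1.22 -2.55 -4.1 ] M [-0.84  -0.352  0.013] 0.019 59.8
```

>>> {"name": "apply_moves", "arguments": {"targets": [[[0, 0, -0.004, -6, -1], [0, 0, -0.004, -6, -1]]]}}

```text
clock: 16.93
eef_pos: [0.6253, 0.1123, 0.2621]
tool_rot: [-0.17, 0.985, -0.0, -0.001]
ft_force: [0.8, -2.2, -4.4]
grip_width: 0.0187
grasp_force: 59.7
```

```bash
python3 st.py
```

```text
16.93 [0.62526 0.11233 0.2621 ] q6 -0.165 yawy 109.62 tilt [-0.0011 -0.0006] F [ 0.8  -2.15 -4.44] M [-0.786 -0.311  0.023] 0.0187 59.7
```

>>> {"name": "apply_moves", "arguments": {"targets": [[[0, 0, 0, 0, -1]]]}}

```text
clock: 17.02
eef_pos: [0.6253, 0.1124, 0.2621]
tool_rot: [-0.172, 0.985, -0.0, -0.001]
ft_force: [1.4, -3.1, -4.5]
grip_width: 0.0191
grasp_force: 59.7
```

```bash
python3 st.py
```

```text
17.02 [0.62528 0.11236 0.26211] q6 -0.167 yawy 109.78 tilt [-0.001  -0.0005] F [ 1.42 -3.09 -4.48] M [-0.825 -0.293  0.064] 0.0191 59.7
```

```bash
cat > av.py <<'E'
from h import *
M=[];F=[]
for i in range(5):
    o=get_obs(); M.append(o['ft_torque']);F.append(o['ft_force']); i<4 and imaging.camera('wrist')
T=R.from_quat(o['tool_rot']).as_matrix()
print(round(o['clock'],2),o['eef_pos'].round(5),'yawy',np.degrees(np.arctan2(T[1,1],T[0,1])).round(2),'F',np.mean(F,0).round(2),'M',np.mean(M,0).round(3),'Mz',np.round(np.array(M)[:,2],3))
E
python3 av.py
```

```text
17.22 [0.62528 0.11236 0.26216] yawy 109.91 F [ 1.25 -2.79 -5.31] M [-0.89  -0.298  0.013] Mz [ 0.064  0.034 -0.023 -0.031  0.023]
```

>>> {"name": "apply_moves", "arguments": {"targets": [[[0, 0, -0.004, -6, -1], [0, 0, -0.004, -6, -1], [0, 0, -0.004, -6, -1], [0, 0, 0, 0, -1]]]}}

```text
clock: 17.55
eef_pos: [0.6251, 0.1125, 0.2617]
tool_rot: [-0.015, 1.0, -0.0, -0.001]
ft_force: [0.4, -2.5, -5.4]
grip_width: 0.0191
grasp_force: 59.6
```

```bash
python3 av.py
```

```text
17.75 [0.62519 0.11255 0.26184] yawy 91.9 F [ 0.31 -2.38 -6.12] M [-0.789 -0.102  0.013] Mz [ 0.029 -0.003  0.012  0.014  0.012]
```

>>> {"name": "apply_moves", "arguments": {"targets": [[[0, 0, -0.004, -6, -1], [0, 0, -0.004, -6, -1], [0, 0, -0.004, -6, -1], [0, 0, 0, 0, -1]]]}}

```text
clock: 18.08
eef_pos: [0.6251, 0.1127, 0.2614]
tool_rot: [0.141, 0.99, 0.0, -0.001]
ft_force: [-0.8, -2.6, -5.2]
grip_width: 0.0192
grasp_force: 59.5
```

```bash
python3 av.py
```

```text
18.28 [0.6252 0.1127 0.2616] yawy 73.91 F [-0.64 -2.4  -5.44] M [-0.652  0.155  0.011] Mz [-0.04   0.054  0.05  -0.021  0.011]
```

>>> {"name": "apply_moves", "arguments": {"targets": [[[0, 0, -0.004, -6, -1], [0, 0, -0.004, -6, -1], [0, 0, 0, 0, -1]]]}}

```text
clock: 18.53
eef_pos: [0.6252, 0.1128, 0.2613]
tool_rot: [0.244, 0.97, 0.0, -0.0]
ft_force: [-0.4, -1.4, -5.6]
grip_width: 0.0188
grasp_force: 59.6
```

```bash
python3 av.py
```

```text
18.73 [0.62528 0.11277 0.26133] yawy 61.91 F [-1.36 -1.1  -5.37] M [-0.441  0.367  0.011] Mz [ 0.023  0.025  0.002 -0.008  0.015]
```

>>> {"name": "apply_moves", "arguments": {"targets": [[[0, 0, -0.004, -6, -1], [0, 0, -0.004, -6, -1], [0, 0, -0.004, -6, -1], [0, 0, 0, 0, -1]]]}}

```text
clock: 19.07
eef_pos: [0.6253, 0.113, 0.2608]
tool_rot: [0.393, 0.92, 0.0, -0.0]
ft_force: [-1.3, -0.9, -5.5]
grip_width: 0.0189
grasp_force: 59.6
```

```bash
python3 av.py
```

```text
19.27 [0.62536 0.11286 0.26087] yawy 43.91 F [-1.11 -0.65 -5.52] M [-0.175  0.489  0.015] Mz [ 0.122 -0.01  -0.026 -0.002 -0.009]
```

>>> {"name": "apply_moves", "arguments": {"targets": [[[0, 0, -0.004, -6, -1], [0, 0, -0.004, -6, -1], [0, 0, 0, 0, -1]]]}}

```text
clock: 19.52
eef_pos: [0.6254, 0.113, 0.2606]
tool_rot: [0.487, 0.874, 0.0, -0.0]
ft_force: [-1.7, 1.1, -5.1]
grip_width: 0.0191
grasp_force: 59.6
```

```bash
python3 av.py
```

```text
19.72 [0.62541 0.11286 0.26057] yawy 31.91 F [-1.67  0.34 -5.  ] M [0.098 0.509 0.017] Mz [ 0.012  0.068  0.031 -0.029  0.003]
```

>>> {"name": "apply_moves", "arguments": {"targets": [[[0, 0, -0.004, -6, -1], [0, 0, -0.004, -6, -1]]]}}

```text
clock: 19.88
eef_pos: [0.6255, 0.113, 0.2603]
tool_rot: [0.576, 0.817, 0.0, -0.0]
ft_force: [-1.7, -0.1, -4.3]
grip_width: 0.0188
grasp_force: 59.7
```

```bash
python3 av.py
```

```text
20.08 [0.6255  0.11291 0.26034] yawy 19.97 F [-1.44  0.99 -4.93] M [0.306 0.523 0.053] Mz [ 0.084  0.095 -0.028  0.052  0.06 ]
```

>>> {"name": "apply_moves", "arguments": {"targets": [[[0, 0, -0.004, -6, -1]]]}}

```text
clock: 20.17
eef_pos: [0.6255, 0.1129, 0.2603]
tool_rot: [0.617, 0.787, 0.0, -0.0]
ft_force: [-1.2, 1.8, -4.7]
grip_width: 0.0195
grasp_force: 59.7
```

```bash
python3 av.py
```

```text
20.37 [0.62553 0.11286 0.26022] yawy 13.98 F [-1.38  1.6  -4.64] M [0.483 0.534 0.074] Mz [0.127 0.102 0.021 0.039 0.079]
```

>>> {"name": "apply_moves", "arguments": {"targets": [[[0, 0, -0.004, -6, -1], [0, 0, -0.004, -6, -1], [0, 0, -0.004, -6, -1]]]}}

```text
clock: 20.62
eef_pos: [0.6257, 0.113, 0.26]
tool_rot: [0.733, 0.68, 0.001, -0.0]
ft_force: [-1.3, 1.5, -1.4]
grip_width: 0.0192
grasp_force: 60.2
```

```bash
python3 av.py
```

```text
20.82 [0.62567 0.11293 0.26017] yawy -4.0 F [-1.67  2.01 -2.71] M [0.669 0.592 0.109] Mz [0.188 0.136 0.053 0.06  0.108]
```

>>> {"name": "apply_moves", "arguments": {"targets": [[[0, 0, -0.004, -5, -1]]]}}

```text
clock: 20.9
eef_pos: [0.6257, 0.113, 0.2597]
tool_rot: [0.761, 0.649, 0.001, -0.0]
ft_force: [-1.2, 2.3, -3.1]
grip_width: 0.0193
grasp_force: 59.8
```

```bash
python3 av.py
```

```text
21.1 [0.62569 0.11287 0.25967] yawy -9.03 F [-1.41  2.95 -2.51] M [0.826 0.416 0.162] Mz [0.23  0.182 0.156 0.126 0.115]
```

>>> {"name": "apply_moves", "arguments": {"targets": [[[0, 0, -0.004, -5, -1]]]}}

```text
clock: 21.18
eef_pos: [0.6257, 0.1129, 0.2596]
tool_rot: [0.789, 0.615, 0.001, -0.0]
ft_force: [-1.6, 3.0, -4.0]
grip_width: 0.0188
grasp_force: 59.9
```

```bash
python3 av.py
```

```text
21.38 [0.62573 0.1128  0.25948] yawy -14.04 F [-1.13  2.83 -3.45] M [1.002 0.395 0.165] Mz [0.258 0.178 0.174 0.094 0.121]
```

>>> {"name": "apply_moves", "arguments": {"targets": [[[0, 0, -0.004, -3, -1]]]}}

```text
clock: 21.47
eef_pos: [0.6257, 0.1129, 0.2593]
tool_rot: [0.804, 0.594, 0.0, -0.0]
ft_force: [-1.0, 2.4, -4.0]
grip_width: 0.0191
grasp_force: 59.6
```

```bash
python3 av.py
```

```text
21.67 [0.62571 0.11278 0.2593 ] yawy -17.1 F [-0.75  3.56 -3.27] M [1.09  0.218 0.174] Mz [0.313 0.192 0.164 0.072 0.128]
```

>>> {"name": "apply_moves", "arguments": {"targets": [[[0, 0, 0, 2, -1], [0, 0, 0, 2, -1], [0, 0, 0.1, 0, -1], [0, 0, 0.2, 0, -1], [0, 0, 0.3, 0, -1], [0, 0, 0.4, 0, -1], [0, 0, 0.4, 0, -1], [0, 0, 0.3, 0, -1]]]}}

```text
clock: 22.33
eef_pos: [0.626, 0.1108, 0.3294]
tool_rot: [0.784, 0.62, 0.0, 0.002]
ft_force: [-0.3, 0.7, -3.2]
grip_width: 0.0189
grasp_force: 59.9
```

```bash
python3 st.py
```

```text
22.33 [0.62599 0.11079 0.32936] q6 1.98 yawy -13.33 tilt [ 0.0026 -0.0032] F [-0.28  0.73 -3.23] M [0.042 0.01  0.04 ] 0.0189 59.9
```

>>> {"name": "apply_moves", "arguments": {"targets": [[[-0.14, -0.51, 0, 6.6, -1], [-0.14, -0.51, 0, 6.6, -1], [-0.14, -0.51, 0, 6.6, -1], [-0.14, -0.51, 0, 6.6, -1], [-0.14, -0.51, 0, 6.6, -1], [-0.14, -0.51, 0, 6.6, -1], [-0.14, -0.51, 0, 6.6, -1], [-0.14, -0.51, 0, 6.6, -1]]]}}

```text
clock: 23.0
eef_pos: [0.5802, -0.0534, 0.328]
tool_rot: [0.424, 0.906, -0.002, 0.001]
ft_force: [0.4, -0.4, -3.7]
grip_width: 0.0189
grasp_force: 59.9
```

>>> {"name": "apply_moves", "arguments": {"targets": [[[-0.14, -0.51, 0, 6.6, -1], [-0.14, -0.51, 0, 6.6, -1], [-0.14, -0.51, 0, 6.6, -1], [-0.14, -0.51, 0, 6.6, -1], [-0.14, -0.51, 0, 6.6, -1], [-0.13, -0.51, 0, 6.6, -1], [-0.13, -0.51, 0, 6.6, -1], [-0.13, -0.51, 0, 6.6, -1]]]}}

```text
clock: 23.67
eef_pos: [0.5361, -0.2165, 0.328]
tool_rot: [-0.023, 1.0, -0.002, -0.0]
ft_force: [0.4, -0.2, -4.0]
grip_width: 0.0192
grasp_force: 59.9
```

>>> {"name": "apply_moves", "arguments": {"targets": [[[0, 0, 0, 0, -1], [0, 0, 0, 0, -1], [0, 0, 0, 0, -1], [0, 0, 0, 0, -1]]]}}

```text
clock: 24.0
eef_pos: [0.5371, -0.2137, 0.3275]
tool_rot: [-0.02, 1.0, -0.0, -0.0]
ft_force: [-0.5, -1.0, -3.4]
grip_width: 0.019
grasp_force: 59.9
```

```bash
python3 st.py
python3 - <<'E'
from h import *
im,d,K,Rm,e,hsv=look('wrist'); P=cloud(d,K,Rm,e); H,S,V=cv2.split(hsv)
b=(S<70)&(abs(P[...,2]-.05)<.005)&(P[...,0]>.48)&(P[...,0]<.6)&(P[...,1]<-.15)&(P[...,1]>-.42)
B=max(blobs(b,200),key=lambda m:m.sum()); print('stand',cv2.minAreaRect(P[B][:,:2].astype(np.float32)))
u,v=px(K,Rm,e,[.5365,-.2154,.05]); print('hole exp px',u,v)
w=im[int(v)-25:int(v)+25,int(u)-25:int(u)+25]; x0,y0=int(u)-60,int(v)-60; cv2.imwrite('pics/hole.png',cv2.resize(im[max(0,y0):y0+120,x0:x0+120],None,fx=5,fy=5)); print(x0,max(0,y0))
E
```

```text
24.0 [ 0.53711 -0.21374  0.32747] q6 -0.419 yawy 92.33 tilt [-0.     -0.0009] F [-0.5  -0.95 -3.41] M [-0.006 -0.007 -0.047] 0.019 59.9
stand ((0.5386962890625, -0.24346178770065308), (0.06021217256784439, 0.12042277306318283), 2.5306124687194824)
hole exp px 276.0240675115169 173.28161225768497
216 113
```

View pics/hole.png

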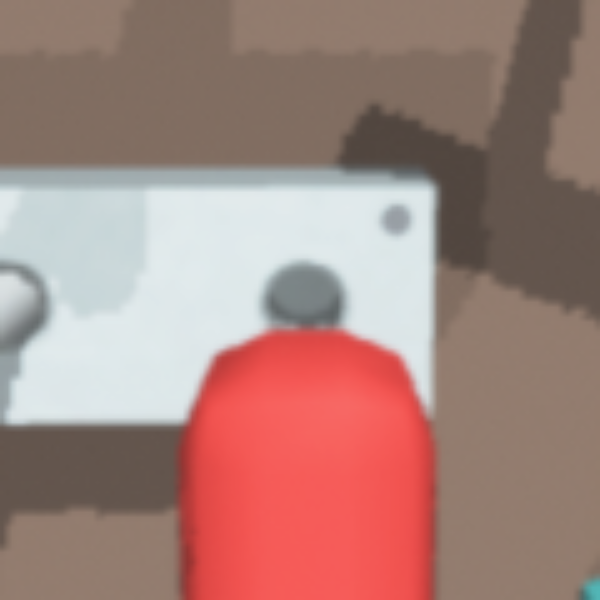

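The hole is at crop (305,304), which is where I expected it. I'll align and descend.

>>> {"name": "apply_moves", "arguments": {"targets": [[[0, -0.05, -0.5, 0.4, -1], [0, 0, -0.8, 0, -1], [0, 0, -0.8, 0, -1], [0, 0, -0.7, 0, -1], [0, 0, -0.5, 0, -1], [0, 0, -0.2, 0, -1], [0, 0, 0, 0, -1], [0, 0, 0, 0, -1]]]}}

```text
clock: 24.72
eef_pos: [0.5376, -0.2156, 0.1878]
tool_rot: [-0.024, 1.0, -0.0, 0.0]
ft_force: [0.4, 0.4, -2.6]
grip_width: 0.0191
grasp_force: 59.8
```

```bash
python3 st.py
```

```text
24.72 [ 0.53764 -0.21557  0.18782] q6 -0.43 yawy 92.8 tilt [ 0.0005 -0.0004] F [ 0.39  0.38 -2.63] M [-0.016 -0.084 -0.023] 0.0191 59.8
```

>>> {"name": "apply_moves", "arguments": {"targets": [[[-0.01, -0.01, -0.12, 0, -1], [0, 0, -0.13, 0, -1], [0, 0, -0.13, 0, -1], [0, 0, -0.13, 0, -1], [0, 0, 0, 0, -1], [0, 0, 0, 0, -1]]]}}

```text
clock: 25.22
eef_pos: [0.5364, -0.2162, 0.1663]
tool_rot: [-0.024, 1.0, 0.0, -0.0]
ft_force: [0.6, -0.2, -3.2]
grip_width: 0.0191
grasp_force: 59.9
```

```bash
python3 st.py
```

```text
25.22 [ 0.5364  -0.21618  0.16627] q6 -0.431 yawy 92.75 tilt [-0.0009  0.0004] F [ 0.62 -0.24 -3.16] M [ 0.013  0.012 -0.025] 0.0191 59.9
```

Inside the hole (tip ≈ 42 mm) with no contact; continue.

>>> {"name": "apply_moves", "arguments": {"targets": [[[0, 0, -0.2, 0, -1], [0, 0, -0.2, 0, -1], [0, 0, -0.2, 0, -1], [0, 0, -0.1, 0, -1], [0, 0, -0.05, 0, -1], [0, 0, -0.03, 0, -1], [0, 0, 0, 0, -1], [0, 0, 0, 0, -1]]]}}

```text
clock: 25.88
eef_pos: [0.5368, -0.2164, 0.1357]
tool_rot: [-0.024, 1.0, -0.0, 0.0]
ft_force: [0.3, 0.1, -3.4]
grip_width: 0.0192
grasp_force: 59.9
```

```bash
python3 st.py
```

```text
25.88 [ 0.53683 -0.21637  0.13566] q6 -0.431 yawy 92.75 tilt [ 0.0002 -0.0002] F [ 0.29  0.1  -3.35] M [ 0.013 -0.011 -0.03 ] 0.0192 59.9
```

>>> {"name": "apply_moves", "arguments": {"targets": [[[0, 0, -0.03, 0, -1], [0, 0, -0.03, 0, -1], [0, 0, -0.02, 0, -1], [0, 0, 0, 0, -1], [0, 0, 0, 0, -1]]]}}

```text
clock: 26.3
eef_pos: [0.537, -0.2164, 0.1329]
tool_rot: [-0.024, 1.0, -0.0, 0.0]
ft_force: [-0.4, 0.3, 0.7]
grip_width: 0.0193
grasp_force: 60.5
```

```bash
python3 st.py
```

```text
26.3 [ 0.53697 -0.21638  0.13291] q6 -0.431 yawy 92.76 tilt [ 0.0009 -0.0004] F [-0.4   0.33  0.7 ] M [0.041 0.133 0.027] 0.0193 60.5
```

It's seated. I'll release, lift and check.

>>> {"name": "apply_moves", "arguments": {"targets": [[[0, 0, 0, 0, 0.18], [0, 0, 0, 0, 0.18], [0, 0, 0, 0, 0.18], [0, 0, 0, 0, 0.18], [0, 0, 0.4, 0, 0.18], [0, 0, 0.8, 0, 0.18], [0, 0, 0.8, 0, 0.18], [0, 0, 0.4, 0, 0.18]]]}}

```text
clock: 26.97
eef_pos: [0.5381, -0.2168, 0.2324]
tool_rot: [-0.024, 1.0, -0.001, 0.003]
ft_force: [1.0, -0.8, 0.5]
grip_width: 0.0502
grasp_force: 0.0
```

>>> {"name": "apply_moves", "arguments": {"targets": [[[0, 0, 0.4, 0, 0.18], [0, 0, 0, 0, 0.18], [0, 0, 0, 0, 0.18]]]}}

```text
clock: 27.22
eef_pos: [0.5372, -0.2165, 0.245]
tool_rot: [-0.024, 1.0, -0.0, 0.001]
ft_force: [0.1, -0.8, 0.8]
grip_width: 0.0504
grasp_force: 0.0
```

```bash
python3 key.py
python3 - <<'E'
from h import *
f=np.load('top0.npz'); im,d,K,Rm,e,hsv=look('top'); P=cloud(d,K,Rm,e); H,S,V=cv2.split(hsv)
g=(H>45)&(H<97)&(S>150)&(V>70)
for b in blobs(g,120): print([int(b.nonzero()[1].mean()),int(b.nonzero()[0].mean())],end=' ')
cv2.imwrite('pics/end.png',np.hstack([cv2.resize(im[120:300,140:420],None,fx=2.8,fy=2.8)]))
E
```

```text
27.2667 [ 0.53652687 -0.21619029  0.24364379] -0.43116700776469274 yaw y 92.75680213748304
red 1798 0.1459881303904259 (0.5361855626106262, -0.21661259233951569) (0.09364138543605804, 0.01894017681479454) 2.175597906112671
stand 7484 ((0.6204519867897034, -0.2417575716972351), (0.31120097637176514, 0.508578360080719), 21.63462257385254)
[307, 182] [265, 252] [219, 262]
```

View pics/end.png

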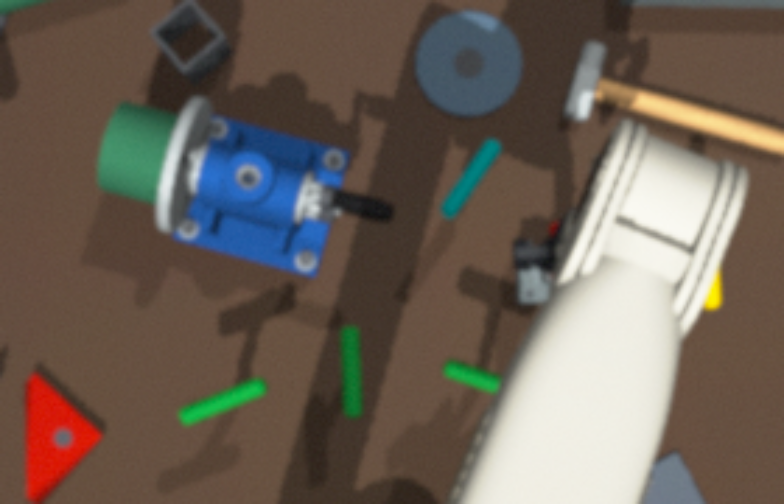

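The key is home: its handle top is at 146 mm, as at the start, and its position matches to about 1 mm. The crank points straight up, and nothing visible in the top view has moved. The key torque peaked near 0.27 N m, so I'm handing it in.

```bash
python3 -c "
from workcell import order
print(order.job_done())"
```

```text
the job is handed in; nothing more can be done
None
```

The job is handed in: the crank arm is straight up to within about 0.5°, the set screw is tightened to an estimated 0.27 N m at the key (the torque readings were noisy; the last peaked at 0.31), and the red key is back upright and fully home in its hole; nothing else visible in the last top view had moved, though the arm hid part of that view.

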